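# Clamp a clog sole in the cobbler's press

### The arm

A 6-joint arm with a two-finger parallel gripper is mounted at the origin on the work surface. World frame = base frame: x ahead of the robot, y to its left, z up, the work surface at z = 0. Lengths are in m, angles in rad, forces in N, time in s.
With the tool pointing down it reaches from about 0.375 to 0.9 m from the base axis. Payload 3.1 kg.
Tool frame: the origin (TCP) lies midway between the tips of the shut fingers; the grasp point (between the pads) lies 19 mm behind it; x points along the fingers, z is the direction in which the jaws open and shut, and the axes are right-handed (so a half turn about x gives the same grasp; the last joint's range is limited). The gripper opens to 85 mm and grips with 20 to 120 N. Pads are 22 mm wide; open, the fingers measure 114 mm over their backs; the gripper's body (76 mm by 85 mm) begins 54 mm behind the grasp point. The pads swing forward as they close: fully open they stand 13 mm farther back than shut.
Start: joints at [-1.302, 0.527, 1.433, -0, 1.181, -0.178], TCP at [0.271, -0.563, 0.231] pointing down, gripper open.
Joint ranges: [-3.08, 3.08], [-0.75, 2.2], [0.22, 2.44], [-1.43, 4.57], [0, 2.65], [-2.85, 2.85]. Speed limits (rad/s): [2.79, 2.79, 3.14, 3.14, 3.14, 3.14].

### API

Orientations are given as a unit quaternion [x, y, z, w].
In Python, from station import telemetry, optics, manip gives the robot as it stands.
- The arm moves only by the tool step_arm, never from a script. Its argument "commands" is a list of rows, each a list of 4 numbers: the shift along the tool's x, y, z in m, then the turn about the tool's x in rad. A call has 1 to 8 rows; each row is the pose to reach, as a shift and turn from the pose measured when the call began, along the tool's axes at that moment; what a row does not reach only later rows make up. A row lasts 1/12 s, in which the tool goes at most 41.7 mm and 7.16 degrees, less where a joint would pass 70% of its speed; a pose out of reach is approached as far as the arm can. A call with a gripper value outside its range is refused whole. "jaw" is the finger opening in m, from 0 to 0.0854, set as the call begins (left out, the last holds). The fingers move at their own pace and stop on an object; "grip_force" is the grip in N (left out, the last holds). Time passes only in rows, so rows that repeat a pose let the fingers close. It gives the time, the measured TCP pose, the force and the opening at its end, in the units of the state.
- telemetry.sense(): the state, without advancing time (a new reading comes with each control period).
- optics.snapshot(name): name is "scene" or "top" or "wrist"; returns the picture (420x560x3 uint8, red, green, blue); there is no depth.
- optics.camera_params(name): a dict with "mtx" (3x3 intrinsics, pixels), "origin" and "attitude" of the camera in the world. Camera axes: x right, y down, z forward; pixel columns grow to the right and rows downward; lengths in m; the calibration is good to about 2 mm. A picture is of the moment at which its call begins: read the wrist's pose just before it. camera_params takes no time and is no camera call; for the wrist camera it gives the pose at the moment of the call.
- manip.sign_off(): hands the job in, once; it reports no verdict.
The state is a dict: "t": time; "q": joint angles; "qd": joint speeds; "tau": joint torques, N m; "tcp_pos": TCP position; "tool_rot": TCP orientation; "force": force on the tool from outside, world axes, zero at the start; "ft_torque": the same for the moment, N m; "finger_gap": opening from 0.0 (shut) to 1.0 (fully open).
Only numpy, scipy, OpenCV 4.12 (cv2) and the standard library are available. Lean on these libraries where they do the work, as an engineer would, in place of code of your own. Each camera call takes 0.05 s, during which the arm holds its last target.

### The job

Set the wooden clog sole in the green press, toe first, lying flat between the side rails with its toe against the toe stop, so that its new rubber half-sole can bond. Then wind the red wheel clockwise by its wooden handle until the press bites and the handle feels firm, taking a push of about 16 N to keep it turning (11 N when free); 21 N would crush the rubber. Let go with the sole left clamped, and leave the tin, the brush and the tape roll where they are.

Things in the scene. Friction and masses are not known exactly. Their poses are not given: they have to be found in the camera images.
- sole: Loose wooden clog sole, footbed down, 240 mm long, 0.25 to 0.4 kg. Origin on its underside below the heel block's centre; x to the toe, y to its side, z up. Board 22 mm thick, 80 mm wide, from x = -40 to the round toe (radius 40) at x = +200. Black rubber half-sole on the front (x over 75): 27 mm thick in all there.
- heel_top (a point): Centre of the top face of the sole's heel block, axes as the sole. The block is 60 mm long (x), 50 mm wide (y), and stands from the 22 mm board to 69 mm above the sole's underside. It is the place to grip, across its width.
- toe (a point): Tip of the sole's toe at underside level, 200 mm along x from the sole's origin.
- press: Green screw press, fixed. Origin on the bench under the wheel's axis; z up; y points out of the throat, where the sole goes in. Bed: x +-55, y -110 to +180, top at z = 30 mm. Over it a column (y -105 to -65) and an arm (x +-25, y -105 to +25, z 114 to 150). Steel side rails 12 mm high: inner faces at x = +-43 from y = -40 to +58, flaring to about +-52 at y = 90.
- stop (a point): Foot of the toe stop's face, on the bed's middle line, axes as the press: y = -40, z = 30 mm in the press frame. The stop is a steel block 70 mm wide, 20 mm high. Sole home: flat on the bed, its x along the press's -y, its toe at this point, its heel block then at y = +160 in the press frame.
- ram: Steel ram on the wheel's axis, with a sprung rubber-faced foot (54 mm across, about 45 N per mm) below it. It sinks 5 mm per rad of the wheel. The foot is 9 to 29 mm above a sole on the bed at the start. Its length below the ram is uncertain by 4 mm either way (wear), so the ram's height does not tell when it bites. Axes as the press.
- hub (a point): Wheel axis at the hub's top, 182 mm above the bench; turns with the wheel. Red three-spoke wheel, rim radius 55 mm, rim top at 178 mm. It does not rise or sink. Clockwise seen from above winds the ram down; 2 to 6.5 rad bring it from the start to the set feel. Its friction is constant, 0.6 Nm, and holds the screw when let go.
- crank (a point): Middle of the upright wooden handle, 55 mm from the wheel's axis: 22 mm across, z 184 to 234, spins on its pin. Push along the rim while turning: 11 N free, after the bite 0.35 N more per mm of handle travel. Set feel 16 N (57 N on the sole); 13.5 to 20 N (28 to 99 N) passes; 21 N (110 N) crushes. Just after a stop readings can be 5 N low: read in slow steps of 1 to 2 mm.
- glue_tin: Bystander: yellow tin, 68 mm across, 75 mm high, origin under its centre.
- brush: Bystander: shoe brush, 55 x 150 x 40 mm, long along its y, origin under its centre.
- tape: Bystander: orange roll of tape, 90 mm across, 25 mm high, origin under its centre.

How it is judged:
On the way, in this order (a step that is already met when the one before it is completed fails the run):
1. the sole lies flat on the bed between the rails, its toe at the stop (within 5 mm), not yet clamped (y of toe in the frame of press between -0.045 and -0.035 m and x of toe in the frame of press between -0.007 and 0.007 m and x of sole in the frame of press between -0.015 and 0.015 m and z of sole in the frame of press between 0.026 and 0.034 m and angle between sole's own z axis and vertical below 0.05 rad and contact force between ram and sole below 1 N), for 0.2 s.
2. the foot presses the sole with 28 to 99 N (contact force between ram and sole between 28 and 99 N), for 0.2 s.
At the end, for the whole second after the job is handed in: The sole lies flat on the press's bed, its toe within 5 mm of the stop and within 7 mm of the middle (its heel within 15 mm), at rest and clamped with 28 to 99 N between foot and sole after the handle is let go (all of step 2 and y of toe in the frame of press between -0.045 and -0.035 m and x of toe in the frame of press between -0.007 and 0.007 m and x of sole in the frame of press between -0.015 and 0.015 m and z of sole in the frame of press between 0.026 and 0.034 m and angle between sole's own z axis and vertical below 0.05 rad and linear speed of sole below 0.01 m/s); the robot touches nothing.
It fails at once if the foot presses the sole with more than 110 N (21 N at the handle): rubber crushed (contact force between ram and sole above 110 N).
It fails at once if the tin moved more than 30 mm (distance of glue_tin from where it was at the start of the episode above 0.03 m).
It fails at once if the brush moved more than 30 mm (distance of brush from where it was at the start of the episode above 0.03 m).
It fails at once if the tape roll moved more than 30 mm (distance of tape from where it was at the start of the episode above 0.03 m).
It also fails if it takes over 72 s, if anything falls off the work surface, if the arm or the gripper's body presses on something with over 40 N, if the wrist force passes 120 N, or if a joint passes its speed limit or range.

## Working session

There is one attempt and no reset: what is moved stays moved. The work goes in short steps, Python scripts to look and compute and a tool call to move; the robot and the scene stay as the last step left them, time stands still between calls to the robot, and variables do not carry over. Pictures are saved under pics/ and viewed, and the job is handed in when it is done.

Besides the shell and the picture viewer there is one more tool, called as name([rows], argument=value, ...), one row to a line, values as JSON. step_arm: Moves the arm, as the interface text tells. Its arguments: {"type":"object","properties":{"commands":{"type":"array","items":{"type":"array","items":{"type":"number"}}},"jaw":{"type":"number"},"grip_force":{"type":"number"}},"required":["commands"]}

```bash
mkdir -p pics; ls
cat > h.py <<'E'
import numpy as np,cv2
from station import telemetry, optics, manip
from scipy.spatial.transform import Rotation as R
def snap(n,f):
    im=optics.snapshot(n); cv2.imwrite('pics/'+f,im[:,:,::-1]); return im
def cam(n):
    c=optics.camera_params(n); K=np.array(c['mtx']); a=np.array(c['attitude'])
    Rm=a if a.shape==(3,3) else R.from_quat(a).as_matrix()
    return K,Rm,np.array(c['origin'])
def pix(c,u,v,z):
    K,Rm,o=c; d=Rm@np.linalg.inv(K)@np.array([u,v,1.]); return o+d*(z-o[2])/d[2]
def proj(c,p):
    K,Rm,o=c; q=K@(Rm.T@(np.array(p)-o)); return q[:2]/q[2]
E
python3 - <<'E'
from h import *
s=telemetry.sense(); print(s)
for n in ['top','scene','wrist']:
    snap(n,n+'0.png'); print(n,optics.camera_params(n))
E
```

```text
pics
{'t': 0.0, 'q': array([-1.30151901e+00,  5.28472857e-01,  1.43388924e+00, -5.83547649e-06,
        1.18138068e+00, -1.78480594e-01]), 'qd': array([-0.0002366 ,  0.00062207,  0.00056426, -0.00111217,  0.00158549,
       -0.00086995]), 'tau': array([ 8.91307136e-04, -4.42349446e+01, -1.78028226e+01, -1.08931126e-04,
        8.42567504e-03,  1.91061366e-05]), 'tcp_pos': array([ 0.27043668, -0.56268063,  0.23033365]), 'tool_rot': array([ 0.37702538,  0.59909125, -0.37600303,  0.59796594]), 'force': array([ 0.12359212, -0.96667987,  0.1105318 ]), 'ft_torque': array([ 0.00264227,  0.02394055, -0.0339091 ]), 'finger_gap': 1.0007752774741345}
top {'mtx': array([[540.41468441,   0.        , 285.92656915],
       [  0.        , 540.41468441, 203.89160733],
       [  0.        ,   0.        ,   1.        ]]), 'origin': array([0.46324283, 0.07922871, 1.26521665]), 'attitude': array([-0.70262779,  0.70941666, -0.04479985,  0.03217406])}
scene {'mtx': array([[448.12691836,   0.        , 280.18124594],
       [  0.        , 448.12691836, 211.64390484],
       [  0.        ,   0.        ,   1.        ]]), 'origin': array([ 1.00436496, -0.31580955,  1.02419167]), 'attitude': array([ 0.8695304 ,  0.40598558, -0.12482072, -0.25201661])}
wrist {'mtx': array([[344.27137833,   0.        , 275.54455914],
       [  0.        , 344.27137833, 212.44798786],
       [  0.        ,   0.        ,   1.        ]]), 'origin': array([ 0.34152566, -0.52976642,  0.37368334]), 'attitude': array([ 0.83643398, -0.52547102, -0.08350949,  0.13147083])}
```

View pics/top0.png

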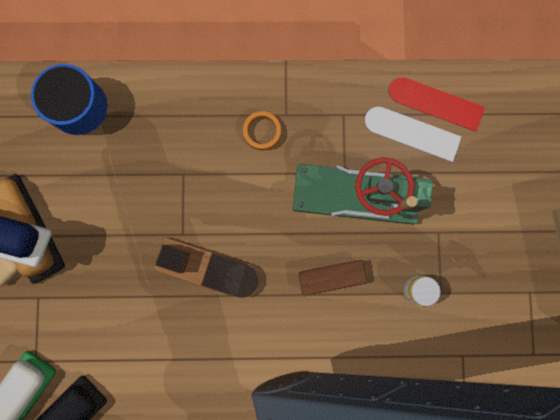

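View pics/scene0.png

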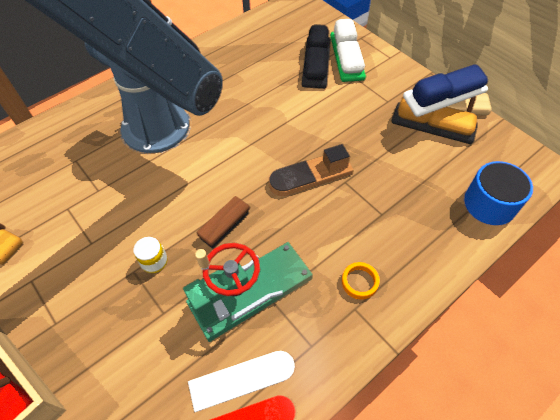

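View pics/wrist0.png

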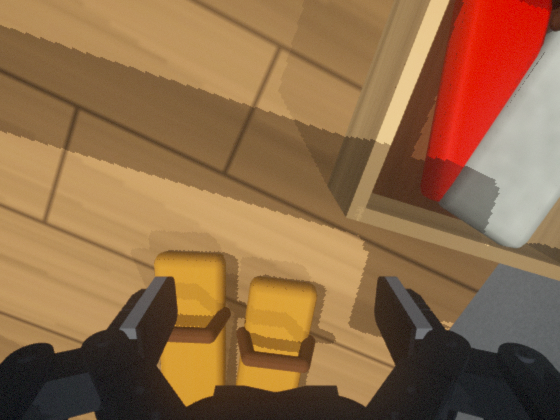

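Run:
```python
import cv2
im=cv2.imread('pics/top0.png')
cv2.imwrite('pics/c1.png',cv2.resize(im[145:235,280:445],None,fx=4.8,fy=4.8,interpolation=cv2.INTER_CUBIC))
cv2.imwrite('pics/c2.png',cv2.resize(im[225:310,140:275],None,fx=5.9,fy=5.9,interpolation=cv2.INTER_CUBIC))
im=cv2.imread('pics/scene0.png')
cv2.imwrite('pics/c3.png',cv2.resize(im[230:345,170:325],None,fx=5,fy=5,interpolation=cv2.INTER_CUBIC))
```

```text
(no output)
```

View pics/c1.png

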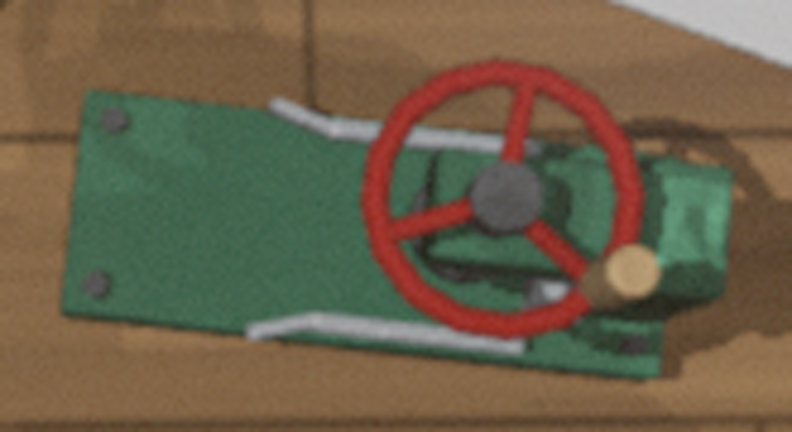

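View pics/c2.png

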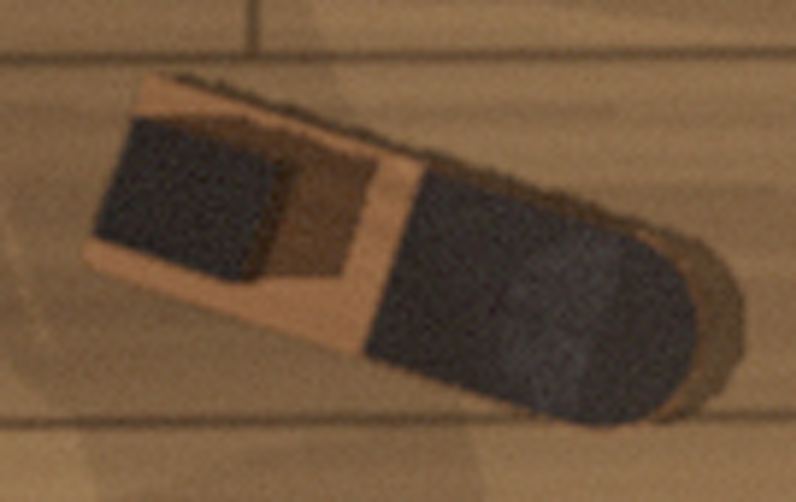

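View pics/c3.png

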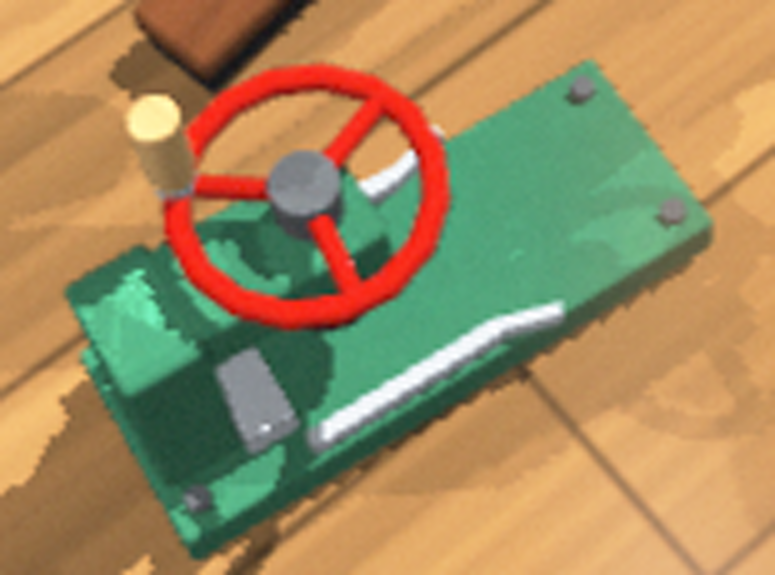

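```bash
cat > fit1.py <<'E'
from h import *
from scipy.optimize import least_squares
T=cam('top');S=cam('scene')
t=lambda u,v:(280+u/4.8-.4,145+v/4.8-.4)
s=lambda u,v:(170+u/5-.4,230+v/5-.4)
obs=[(T,t(88,92),(.055,.18,.03)),(T,t(62,314),(-.055,.18,.03)),(T,t(660,376),(-.055,-.11,.03)),(T,t(505,196),(0,0,.182)),
(S,s(590,62),(-.055,.18,.03)),(S,s(712,222),(.055,.18,.03)),(S,s(304,172),(0,0,.182))]
def P(x,p):
    c,s_=np.cos(x[2]),np.sin(x[2]); return np.array([x[0]+c*p[0]-s_*p[1],x[1]+s_*p[0]+c*p[1],p[2]])
def best(obs,offs=False):
    b=None
    for a in np.arange(-3,3.2,1.):
        r=least_squares(lambda x:np.concatenate([proj(c,P(x,p))-q for c,q,p in obs]),[.5,0,a])
        if b is None or r.cost<b.cost:b=r
    return b
b=best(obs); print('press',b.x,np.round(b.fun.reshape(-1,2),1))
h1=pix(T,*t(632,272),.234)[:2]; h2=pix(S,*s(153,112),.234)[:2]
for h in(h1,h2): d=h-b.x[:2]; print('handle',h,np.hypot(*d),np.arctan2(d[1],d[0]))
w=lambda u,v:(140+u/5.9-.4,225+v/5.9-.4)
o=[(w(132,118),(-.03,.025,.069)),(w(95,238),(-.03,-.025,.069)),(w(245,283),(.03,-.025,.069)),(w(155,75),(-.04,.04,.022)),(w(85,250),(-.04,-.04,.022)),(w(425,170),(.075,.04,.027)),(w(365,353),(.075,-.04,.027))]
r=best([(T,q,p) for q,p in o]); print('sole',r.x,np.round(r.fun.reshape(-1,2),1)); print(proj(T,P(r.x,(.2,0,.022))))
for n,(u,v),z in [('tape',(262,131),.025),('tin',(426,291),.075),('brush',(333,277),.04)]: print(n,pix(T,u,v,z))
from h import telemetry
st=telemetry.sense();print(R.from_quat(st['tool_rot']).as_matrix().round(3))
E
python3 fit1.py
```

```text
press [ 0.61740098 -0.14334627 -0.12057403] [[-0.5 -0.9]
 [-0.2 -0.2]
 [ 0.5  0.8]
 [ 0.7  0.1]
 [ 0.1 -1.9]
 [ 0.7 -0.6]
 [-0.4  1.5]]
handle [ 0.57892101 -0.18163429] 0.054283340776203386 -2.3586949247049995
handle [ 0.57922344 -0.1816916 ] 0.05410997038240171 -2.3540019662589686
sole [ 0.47640262  0.30841607 -1.90284498] [[ 1.  -1.6]
 [-0.5 -0.3]
 [-0.   0.8]
 [-0.5 -1.2]
 [-0.6  2.5]
 [ 1.  -1.4]
 [-0.5  1.3]]
[259.07914223 286.23481837]
tape [0.77094986 0.11055363 0.025     ]
tin [ 0.39899322 -0.24712368  0.075     ]
brush [ 0.43065259 -0.04762538  0.04      ]
[[-0.     0.901  0.433]
 [ 0.002  0.433 -0.901]
 [-1.     0.    -0.002]]
```

```bash
cat > go.py <<'E'
from h import *
import sys
def plan(pos,yaw=None):
    s=telemetry.sense(); M=R.from_quat(s['tool_rot']).as_matrix()
    d=M.T@(np.array(pos)-s['tcp_pos']); y=np.arctan2(M[1,2],M[0,2])
    dy=0 if yaw is None else -((yaw-y+np.pi)%(2*np.pi)-np.pi)
    print('t %.2f'%s['t'],'pos',s['tcp_pos'].round(4),'yaw %.3f'%y,'down',M[:,0].round(3),'| shift',d.round(4),'turn %.3f'%dy,'dist %.3f'%np.linalg.norm(d))
    return s
if __name__=='__main__':
    a=[float(x) for x in sys.argv[1:]]; plan(a[:3],a[3] if len(a)>3 else None)
E
python3 go.py .42 -.29 .33 -1.123
```

```text
t 0.15 pos [ 0.2705 -0.5628  0.2305] yaw -1.123 down [-0.     0.002 -1.   ] | shift [-0.0991  0.2529 -0.1814] turn 0.000 dist 0.327
```

step_arm([
  [-0.03,0.01,-0.008,0],
  [-0.06,0.035,-0.026,0],
  [-0.085,0.065,-0.047,0],
  [-0.099,0.1,-0.072,0],
  [-0.099,0.138,-0.1,0],
  [-0.099,0.176,-0.128,0],
  [-0.099,0.214,-0.155,0],
  [-0.099,0.25,-0.181,0],
])

```text
t: 0.82
tcp_pos: [0.4056, -0.3123, 0.3299]
tool_rot: [0.377, 0.599, -0.376, 0.598]
force: [0.6, -0.1, 0.3]
finger_gap: 1.003
```

```bash
python3 go.py .46 .03 .33 -.8;python3 go.py .40 .30 .30 -.332
```

```text
t 0.82 pos [ 0.4056 -0.3123  0.3299] yaw -1.124 down [-0.     0.002 -1.   ] | shift [ 0.0005  0.1971 -0.2851] turn -0.324 dist 0.347
t 0.82 pos [ 0.4056 -0.3123  0.3299] yaw -1.124 down [-0.     0.002 -1.   ] | shift [ 0.031   0.2597 -0.5544] turn -0.792 dist 0.613
```

step_arm([
  [0,0.023,-0.033,-0.05],
  [0,0.046,-0.066,-0.1],
  [0,0.069,-0.1,-0.15],
  [0,0.092,-0.133,-0.2],
  [0,0.115,-0.166,-0.25],
  [0,0.138,-0.2,-0.3],
  [0,0.161,-0.233,-0.35],
  [0,0.184,-0.266,-0.4],
])

```text
t: 1.48
tcp_pos: [0.4561, 0.0092, 0.3305]
tool_rot: [0.25, 0.662, -0.249, 0.661]
force: [0.6, -1.4, 0.8]
finger_gap: 0.999
```

```bash
python3 go.py .44 .28 .28 -.332
```

```text
t 1.48 pos [0.4561 0.0092 0.3305] yaw -0.721 down [-0.     0.002 -1.   ] | shift [ 0.0509  0.1927 -0.1909] turn -0.389 dist 0.276
```

step_arm([
  [0.006,0.024,-0.024,-0.05],
  [0.013,0.048,-0.048,-0.1],
  [0.019,0.072,-0.072,-0.15],
  [0.026,0.096,-0.096,-0.2],
  [0.032,0.12,-0.12,-0.25],
  [0.039,0.144,-0.143,-0.3],
  [0.045,0.17,-0.168,-0.35],
  [0.051,0.193,-0.191,-0.389],
])

```text
t: 2.15
tcp_pos: [0.4395, 0.2823, 0.2794]
tool_rot: [0.117, 0.698, -0.115, 0.697]
force: [0.2, -0.8, 0.2]
finger_gap: 0.999
```

```bash
python3 - <<'E'
from h import *
im=snap('wrist','w1.png')
im=snap('top','t1.png')
E
python3 go.py .476 .308 .15 -.332
```

```text
t 2.25 pos [0.4387 0.2841 0.2787] yaw -0.326 down [-0.002  0.003 -1.   ] | shift [0.1287 0.0344 0.028 ] turn 0.006 dist 0.136
```

View pics/w1.png

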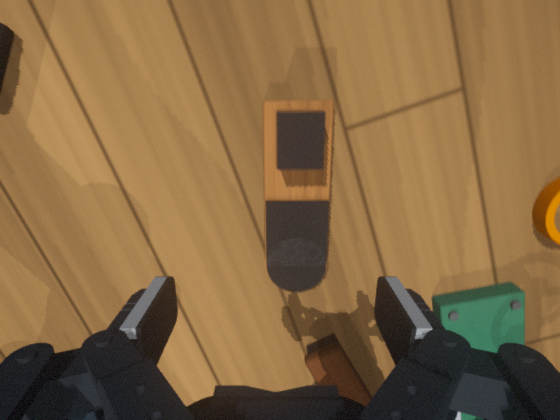

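```bash
python3 - <<'E'
import cv2
im=cv2.imread('pics/w1.png')
cv2.imwrite('pics/w1c.png',cv2.resize(im[90:300,250:350],None,fx=2.85,fy=2.85,interpolation=cv2.INTER_CUBIC))
E
cat > fitw.py <<'E'
from fit1 import *
W=cam('wrist')
o=[((277,112),(-.03,-.025,.069)),((325,112),(-.03,.025,.069)),((277,170),(.03,-.025,.069)),((325,170),(.03,.025,.069)),((264,101),(-.04,-.04,.022)),((334,100),(-.04,.04,.022)),((267,201),(.075,-.04,.027)),((329,201),(.075,.04,.027)),((297,291),(.2,0,.022))]
for w_ in (0,1):
    oo=[(q,(p[0],-p[1] if w_ else p[1],p[2])) for q,p in o]
    r=best([(W,q,p) for q,p in oo]); print('soleW',r.x,r.cost,np.round(r.fun.reshape(-1,2),1))
E
python3 fitw.py | tail -20
```

```text
[ 0.003  0.947 -0.321]
 [-1.     0.002 -0.003]]
soleW [ 0.47533964  0.31318536 -1.885632  ] 14.246571858062293 [[-0.9 -1. ]
 [ 1.9 -1.6]
 [-0.3  1.3]
 [-0.1  0.8]
 [-1.5 -0.4]
 [ 0.9 -0.2]
 [-2.5  0.9]
 [ 2.6  0.3]
 [-0.1  0.8]]
soleW [ 0.47502124  0.31171709 -1.89384977] 13997.154585997536 [[ 50.3   0.2]
 [-48.5   0.4]
 [ 47.8   2.4]
 [-48.4   2.5]
 [ 71.3   0.5]
 [-71.1   1.7]
 [ 64.1   1.8]
 [-64.9   1.9]
 [ -1.3   1.8]]
```

View pics/w1c.png

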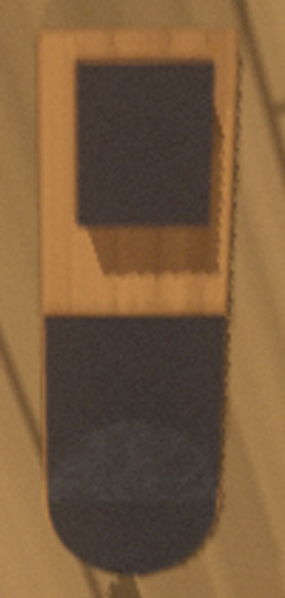

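```bash
python3 go.py .4757 .311 .11 -.322;python3 go.py .4757 .311 .03 -.322
```

```text
t 2.25 pos [0.4387 0.2841 0.2787] yaw -0.326 down [-0.002  0.003 -1.   ] | shift [0.1687 0.0371 0.0269] turn -0.004 dist 0.175
t 2.25 pos [0.4387 0.2841 0.2787] yaw -0.326 down [-0.002  0.003 -1.   ] | shift [0.2487 0.0369 0.0271] turn -0.004 dist 0.253
```

step_arm([
  [0.02,0.01,0.007,0],
  [0.05,0.02,0.014,-0.004],
  [0.085,0.032,0.022,-0.004],
  [0.12,0.037,0.027,-0.004],
  [0.15,0.037,0.027,-0.004],
  [0.165,0.037,0.027,-0.004],
  [0.169,0.037,0.027,-0.004],
  [0.169,0.037,0.027,-0.004],
])

```text
t: 2.92
tcp_pos: [0.4751, 0.3099, 0.1084]
tool_rot: [0.114, 0.7, -0.114, 0.696]
force: [0.7, 0.1, -0.2]
finger_gap: 1.001
```

```bash
python3 - <<'E'
from h import *
im=snap('wrist','w2.png')
E
python3 go.py .4757 .311 .032 -.322
```

```text
t 2.97 pos [0.4761 0.3104 0.1098] yaw -0.323 down [-0.003  0.002 -1.   ] | shift [ 0.0778  0.0003 -0.0003] turn -0.001 dist 0.078
```

View pics/w2.png

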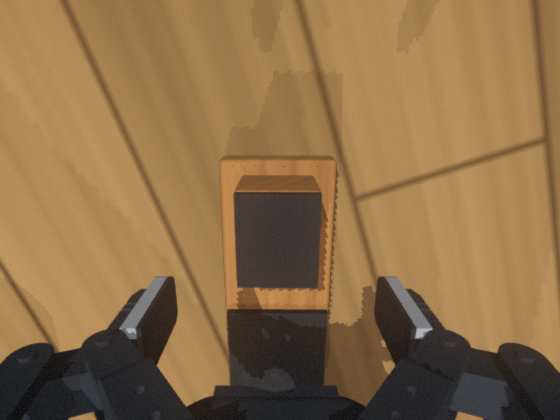

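Run:
```python
from h import *
W=cam('wrist')
for q in [(235,193),(321,193),(236,288),(320,290)]: print(pix(W,*q,.069))
print(np.mean([pix(W,*q,.069) for q in [(235,193),(321,193),(236,288),(320,290)]],0))
```

```text
[0.46436771 0.3457363  0.069     ]
[0.50936876 0.33075319 0.069     ]
[0.44414475 0.29001365 0.069     ]
[0.49193733 0.27271341 0.069     ]
[0.47745464 0.30980414 0.069     ]
```

step_arm([
  [0.02,0,0,0],
  [0.045,0,0.0005,0],
  [0.065,0,0.001,0],
  [0.076,0,0.001,0],
  [0.077,0,0.001,0],
  [0.077,0,0.001,0],
])

```text
t: 3.47
tcp_pos: [0.4775, 0.3104, 0.0336]
tool_rot: [0.115, 0.699, -0.113, 0.697]
force: [0.3, -0.4, 0.2]
finger_gap: 0.999
```

step_arm([
  [0,0,0,0],
  [0,0,0,0],
  [0,0,0,0],
  [0,0,0,0],
  [0,0,0,0],
  [0,0,0,0],
  [0,0,0,0],
  [0,0,0,0],
], jaw=0.03, grip_force=100)

```text
t: 4.13
tcp_pos: [0.4783, 0.311, 0.0354]
tool_rot: [0.116, 0.698, -0.113, 0.698]
force: [-1.4, 0.1, 6.6]
finger_gap: 0.573
```

```bash
python3 - <<'E'
from h import *
im=snap('wrist','w3.png')
E
python3 go.py .4757 .311 .072 -.322
```

```text
t 4.18 pos [0.4783 0.311  0.0354] yaw -0.324 down [ 0.001  0.004 -1.   ] | shift [-0.0366 -0.0007 -0.0025] turn -0.002 dist 0.037
```

View pics/w3.png

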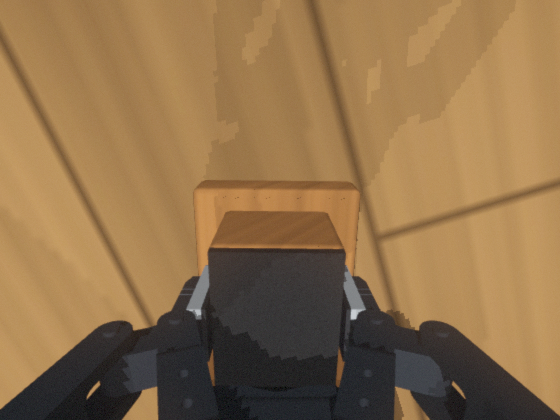

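step_arm([
  [-0.008,0,0,0],
  [-0.02,0,0,0],
  [-0.04,0,0,0],
  [-0.06,0,0,0],
  [-0.075,0,0,0],
  [-0.08,0,0,0],
  [-0.08,0,0,0],
])

```text
t: 4.77
tcp_pos: [0.4792, 0.3111, 0.1174]
tool_rot: [0.116, 0.697, -0.112, 0.699]
force: [0.6, -0.3, -3.1]
finger_gap: 0.568
```

```bash
python3 - <<'E'
from h import *
im=snap('wrist','w4.png')
im=snap('scene','s4.png')
im=snap('top','t4.png')
print(telemetry.sense()['force'])
E
python3 go.py .63 .20 .11 -.1206
```

```text
[-0.33285524  0.3277557  -3.5703798 ]
t 4.92 pos [0.4774 0.3103 0.1147] yaw -0.324 down [-0.001  0.004 -1.   ] | shift [ 0.0042 -0.056   0.1798] turn -0.203 dist 0.188
```

View pics/s4.png

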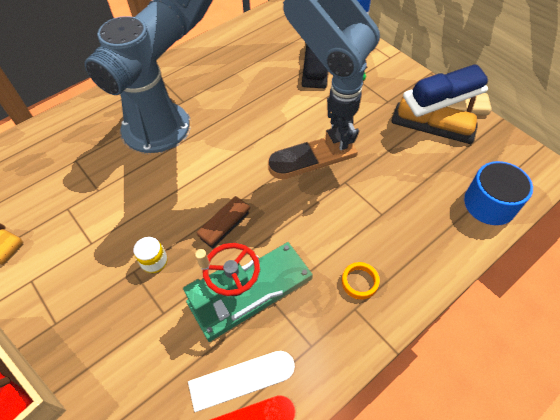

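View pics/t4.png

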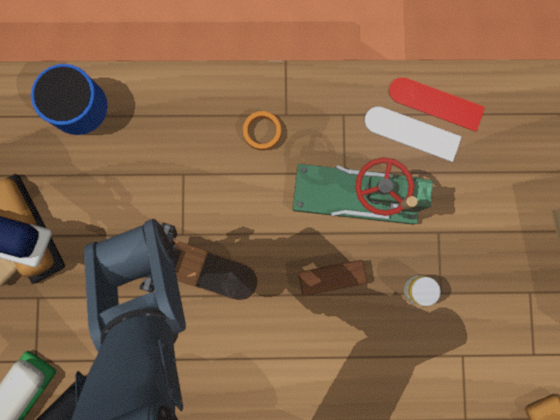

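View pics/w4.png

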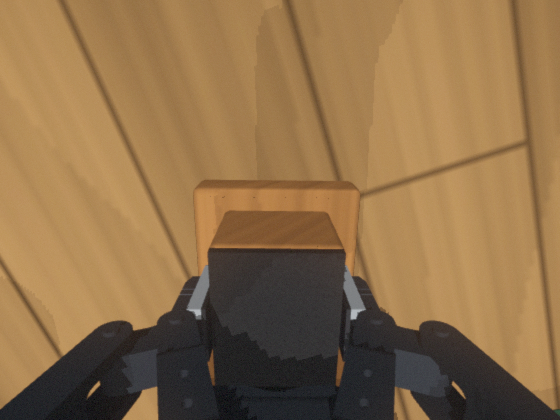

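Run:
```python
from h import *
W=cam('wrist'); s=telemetry.sense(); M=R.from_quat(s['tool_rot']).as_matrix(); p=s['tcp_pos']; zb=p[2]-.0354
for q,z in [((211,250),.069),((343,250),.069),((196,188),.022),((359,188),.022),((225,212),.022),((329,212),.022)]:
    print((M.T@(pix(W,*q,zb+z)-p)).round(4))
```

```text
[-0.0335  0.0288 -0.0222]
[-0.0336  0.0289  0.0236]
[ 0.0136  0.0393 -0.037 ]
[0.0134 0.0394 0.0391]
[ 0.0135  0.0275 -0.024 ]
[0.0134 0.0276 0.0257]
```

```bash
python3 go.py .6547 .1655 .115 -.1206
```

```text
t 4.92 pos [0.4774 0.3103 0.1147] yaw -0.324 down [-0.001  0.004 -1.   ] | shift [-0.0009 -0.0809  0.2142] turn -0.203 dist 0.229
```

step_arm([
  [0,-0.005,0.013,-0.012],
  [0,-0.015,0.04,-0.04],
  [0,-0.028,0.075,-0.07],
  [0,-0.042,0.11,-0.105],
  [0,-0.055,0.146,-0.14],
  [0,-0.067,0.178,-0.17],
  [0,-0.076,0.203,-0.19],
  [0,-0.081,0.214,-0.203],
])

```text
t: 5.58
tcp_pos: [0.6575, 0.1621, 0.1123]
tool_rot: [0.044, 0.706, -0.043, 0.706]
force: [0.9, 0.2, -3.3]
finger_gap: 0.57
```

step_arm([
  [0,0,0,0],
  [0,0,0,0],
])

```text
t: 5.75
tcp_pos: [0.6568, 0.1609, 0.1101]
tool_rot: [0.045, 0.707, -0.044, 0.704]
force: [-0.6, -0.3, -4.0]
finger_gap: 0.563
```

```bash
python3 - <<'E'
from h import *
im=snap('top','t5.png')
cv2.imwrite('pics/t5c.png',cv2.resize(im[140:240,160:440,::-1],None,fx=2.85,fy=2.85,interpolation=cv2.INTER_CUBIC))
im=snap('scene','s5.png')
E
python3 go.py .6547 .1655 .115 -.1206
```

```text
t 5.85 pos [0.6553 0.1627 0.1107] yaw -0.123 down [-0.005  0.003 -1.   ] | shift [-0.0043  0.0027 -0.001 ] turn -0.003 dist 0.005
```

View pics/t5c.png

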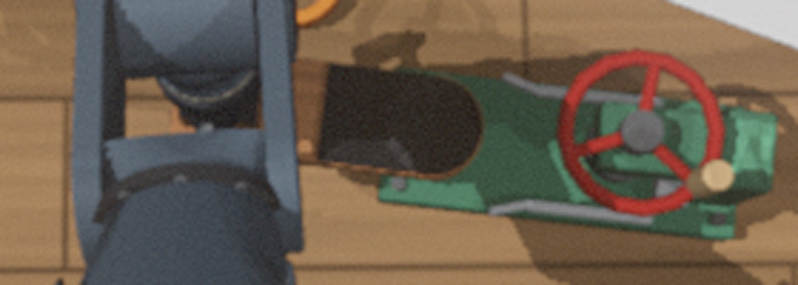

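View pics/s5.png

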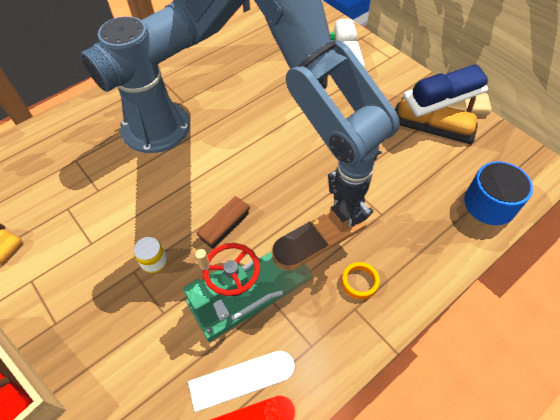

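```bash
cat > chk.py <<'E'
from h import *
T=cam('top')
x=[0.6174,-0.14335,-0.1206]
s=telemetry.sense(); p=s['tcp_pos']; M=R.from_quat(s['tool_rot']).as_matrix(); tx=-M[:,1]; ty=M[:,2]
o=p+tx*.001; o=o.copy(); o[2]=p[2]-.0354
P=lambda a,b,c:proj(T,o+tx*a+ty*b+np.array([0,0,c]))
f=lambda q:((q-[160,140]+.4)*2.85).round(0)
print('toe',f(P(.2,0,.022)),'rub',f(P(.075,.04,.027)),f(P(.075,-.04,.027)),'side',f(P(.15,.04,.022)),f(P(.15,-.04,.022)))
c,sn=np.cos(x[2]),np.sin(x[2])
d=o[:2]+tx[:2]*.2-x[:2]; print('toe press',c*d[0]+sn*d[1],-sn*d[0]+c*d[1]); d=o[:2]-x[:2]; print('heel press',c*d[0]+sn*d[1],-sn*d[0]+c*d[1])
g=lambda a,b,z:f(proj(T,[x[0]+c*a-sn*b,x[1]+sn*a+c*b,z]))
print('rail bend',g(.043,.058,.042),g(-.043,.058,.042),'flare',g(.052,.09,.042),g(-.052,.09,.042),'hub',g(0,0,.182),'bed front',g(-.055,.18,.03))
E
python3 chk.py
```

```text
toe [483. 131.] rub [327.  60.] [315. 163.] side [423.  72.] [412. 175.]
toe press 0.0002838452201799138 0.10736213201444152
heel press 0.0007953992872551663 0.3073609643373752
rail bend [542.  95.] [532. 201.] flare [504.  80.] [491. 207.] hub [644. 131.] bed front [378. 200.]
```

step_arm([
  [0.01,0,-0.0005,0],
  [0.022,0,-0.0005,-0.002],
  [0.032,0,-0.0005,-0.002],
  [0.038,0,-0.0005,-0.002],
  [0.039,0,-0.0005,-0.002],
  [0.039,0,-0.0005,-0.002],
])

```text
t: 6.35
tcp_pos: [0.6539, 0.163, 0.0706]
tool_rot: [0.043, 0.708, -0.042, 0.703]
force: [0.5, 0.2, -3.3]
finger_gap: 0.564
```

```bash
python3 chk.py;python3 go.py .6353 .018 .0694 -.1206;  python3 - <<'E'
from h import *
im=snap('scene','s6.png')
cv2.imwrite('pics/s6c.png',cv2.resize(im[170:350,170:400,::-1],None,fx=3.4,fy=3.3,interpolation=cv2.INTER_CUBIC))
E
```

```text
toe [477. 139.] rub [326.  71.] [315. 170.] side [420.  83.] [409. 182.]
toe press -0.0006372292687560153 0.10756871962175159
heel press -0.0005933821759109281 0.30756836328358345
rail bend [542.  95.] [532. 201.] flare [504.  80.] [491. 207.] hub [644. 131.] bed front [378. 200.]
t 6.35 pos [0.6539 0.163  0.0706] yaw -0.121 down [-0.006  0.003 -1.   ] | shift [ 0.0009 -0.1462 -0.001 ] turn -0.000 dist 0.146
```

View pics/s6c.png

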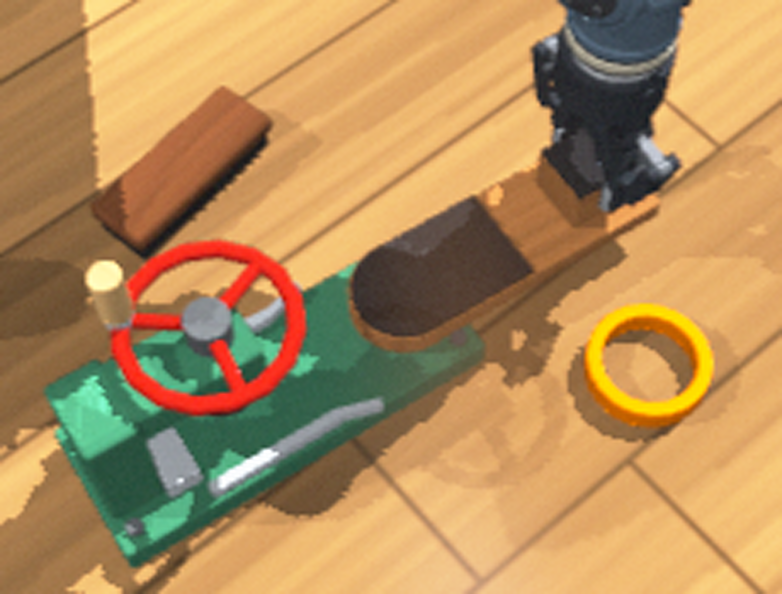

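step_arm([
  [0.001,-0.008,-0.0008,0],
  [0.001,-0.02,-0.0008,0],
  [0.001,-0.035,-0.0008,0],
  [0.001,-0.05,-0.0008,0],
  [0.001,-0.062,-0.0008,0],
  [0.001,-0.07,-0.0008,0],
  [0.001,-0.07,-0.0008,0],
])

```text
t: 6.98
tcp_pos: [0.6453, 0.0906, 0.0703]
tool_rot: [0.045, 0.708, -0.043, 0.704]
force: [0.2, -0.6, -3.7]
finger_gap: 0.565
```

```bash
python3 chk.py;python3 go.py .6362 .018 .0694 -.1206;  python3 - <<'E'
from h import *
im=snap('top','t7.png')
cv2.imwrite('pics/t7c.png',cv2.resize(im[140:240,160:440,::-1],None,fx=2.85,fy=2.85,interpolation=cv2.INTER_CUBIC))
E
```

```text
toe [569. 150.] rub [418.  81.] [407. 181.] side [511.  93.] [501. 193.]
toe press -0.0011788050406459343 0.034642647562948645
heel press -0.00048529212093075674 0.23464119647012083
rail bend [542.  95.] [532. 201.] flare [504.  80.] [491. 207.] hub [644. 131.] bed front [378. 200.]
t 6.98 pos [0.6453 0.0906 0.0703] yaw -0.124 down [-0.005  0.002 -1.   ] | shift [ 0.0008 -0.0732 -0.    ] turn -0.003 dist 0.073
```

View pics/t7c.png

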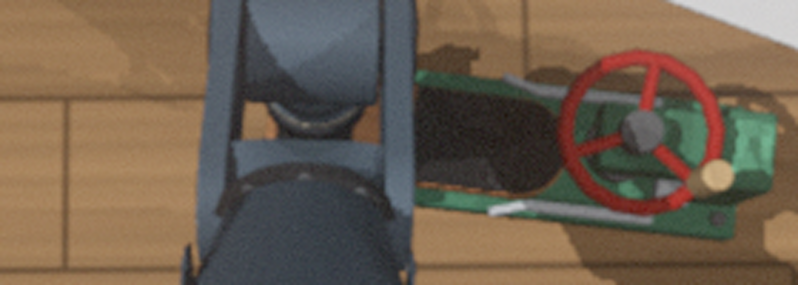

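step_arm([
  [0.001,-0.008,-0.001,-0.002],
  [0.001,-0.02,-0.0015,-0.003],
  [0.001,-0.033,-0.0015,-0.003],
  [0.001,-0.046,-0.0015,-0.003],
  [0.001,-0.057,-0.0015,-0.003],
  [0.001,-0.063,-0.0015,-0.003],
  [0.001,-0.065,-0.0015,-0.003],
  [0.001,-0.065,-0.0015,-0.003],
])

```text
t: 7.7
tcp_pos: [0.6368, 0.0262, 0.0695]
tool_rot: [0.043, 0.707, -0.042, 0.705]
force: [3.8, -1.7, -5.5]
finger_gap: 0.568
```

```bash
python3 chk.py;python3 go.py .6362 .018 .0654 -.1206;  python3 - <<'E'
from h import *
print(telemetry.sense()['force'])
im=snap('scene','s8.png')
cv2.imwrite('pics/s8c.png',cv2.resize(im[190:350,170:400,::-1],None,fx=3.4,fy=3.4,interpolation=cv2.INTER_CUBIC))
E
```

```text
toe [650. 159.] rub [499.  91.] [489. 191.] side [592. 103.] [583. 202.]
toe press -0.0010227209855911495 -0.030360333750568614
heel press -0.001134188504762778 0.16963951229819965
rail bend [542.  95.] [532. 201.] flare [504.  80.] [491. 207.] hub [644. 131.] bed front [378. 200.]
t 7.70 pos [0.6368 0.0262 0.0695] yaw -0.120 down [-0.003  0.001 -1.   ] | shift [ 0.0041 -0.0082  0.0004] turn 0.001 dist 0.009
[ 3.81527026 -1.65003689 -5.49049367]
```

View pics/s8c.png

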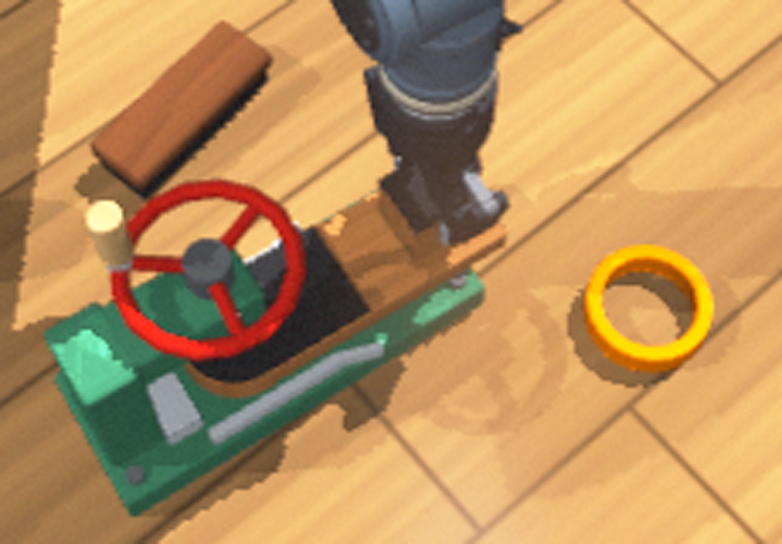

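step_arm([
  [0,-0.002,0.0015,0],
  [0,-0.004,0.002,0],
  [0,-0.006,0.002,0],
  [0,-0.008,0.002,0],
  [0,-0.008,0.002,0],
  [0,-0.008,0.002,0],
])

```text
t: 8.25
tcp_pos: [0.6367, 0.0183, 0.069]
tool_rot: [0.043, 0.708, -0.042, 0.704]
force: [-1.1, 0.1, -2.6]
finger_gap: 0.567
```

```bash
python3 chk.py;python3 - <<'E'
from h import *
s=telemetry.sense();print(s['force'],s['ft_torque'],s['tcp_pos'])
E
```

```text
toe [660. 159.] rub [509.  91.] [499. 191.] side [602. 103.] [592. 202.]
toe press -0.00010639745461731714 -0.03822784858827719
heel press -0.00030649622861946 0.1617720127241294
rail bend [542.  95.] [532. 201.] flare [504.  80.] [491. 207.] hub [644. 131.] bed front [378. 200.]
[-1.11913913  0.13147948 -2.57079722] [ 0.18873927 -0.04077689 -0.03253594] [0.63667749 0.01827673 0.06899335]
```

No stop contact yet; on in slow steps.

step_arm([
  [0,-0.001,0,0],
  [0,-0.002,0,0],
  [0,-0.003,0,0],
  [0,-0.004,0,0],
  [0,-0.004,0,0],
])

```text
t: 8.67
tcp_pos: [0.6364, 0.0165, 0.0694]
tool_rot: [0.044, 0.708, -0.041, 0.704]
force: [0.8, 7.0, -1.8]
finger_gap: 0.572
```

step_arm([
  [0.001,-0.001,0,0],
  [0.002,-0.001,0,0],
  [0.003,-0.001,0,0],
  [0.004,-0.001,0,0],
  [0.005,-0.001,0,0],
  [0.005,-0.001,0,0],
])

```text
t: 9.17
tcp_pos: [0.6366, 0.0167, 0.0655]
tool_rot: [0.045, 0.707, -0.041, 0.704]
force: [-0.8, 6.3, 2.9]
finger_gap: 0.568
```

```bash
python3 chk.py;python3 go.py .6362 .018 .0654 -.1206
```

```text
toe [660. 160.] rub [510.  92.] [500. 192.] side [603. 104.] [594. 203.]
toe press -0.0003058588843572619 -0.03984479012693587
heel press -0.00019571514508405496 0.16015199114845763
rail bend [542.  95.] [532. 201.] flare [504.  80.] [491. 207.] hub [644. 131.] bed front [378. 200.]
t 9.17 pos [0.6366 0.0167 0.0655] yaw -0.121 down [-0.004  0.006 -1.   ] | shift [ 0.0002  0.0013 -0.0006] turn -0.001 dist 0.001
```

step_arm([
  [0.001,-0.0005,0,0],
  [0.001,-0.0005,0,0],
  [0.001,-0.0005,0,0],
])

```text
t: 9.42
tcp_pos: [0.6366, 0.0167, 0.0655]
tool_rot: [0.045, 0.707, -0.04, 0.705]
force: [-2.3, 4.8, 5.5]
finger_gap: 0.57
```

step_arm([
  [0,0,0,0],
  [0,0,0,0],
  [0,0,0,0],
  [0,0,0,0],
  [0,0,0,0],
], jaw=0.08)

```text
t: 9.83
tcp_pos: [0.6367, 0.0162, 0.0654]
tool_rot: [0.045, 0.707, -0.041, 0.705]
force: [-0.1, -0.3, -0.1]
finger_gap: 0.938
```

```bash
python3 go.py .6366 .0167 .2 -.1206
python3 - <<'E'
from h import *
im=snap('wrist','w9.png')
E
```

```text
t 9.83 pos [0.6367 0.0162 0.0654] yaw -0.121 down [-0.003  0.006 -1.   ] | shift [-0.1346  0.0013 -0.0007] turn -0.001 dist 0.135
```

View pics/w9.png

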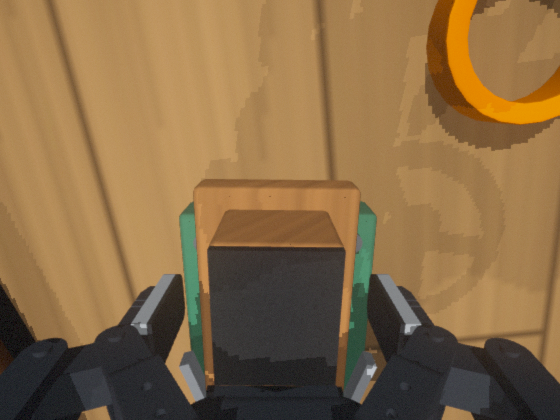

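step_arm([
  [-0.01,0.0005,0,0],
  [-0.035,0.001,0,0],
  [-0.065,0.001,0,0],
  [-0.1,0.001,0,0],
  [-0.14,0.001,0,0],
  [-0.18,0.001,0,0],
  [-0.21,0.001,0,0],
  [-0.22,0.001,0,0],
])

```text
t: 10.55
tcp_pos: [0.6402, 0.0155, 0.2926]
tool_rot: [0.045, 0.703, -0.041, 0.709]
force: [1.1, -0.2, 0.8]
finger_gap: 0.94
```

```bash
python3 go.py .579 -.24 .29 -.1206
python3 - <<'E'
from h import *
im=snap('scene','s10.png')
cv2.imwrite('pics/s10c.png',cv2.resize(im[190:350,170:400,::-1],None,fx=3.4,fy=3.4,interpolation=cv2.INTER_CUBIC))
E
```

```text
t 10.55 pos [0.6402 0.0155 0.2926] yaw -0.121 down [ 0.009  0.004 -1.   ] | shift [ 0.0009 -0.261  -0.0299] turn -0.001 dist 0.263
```

View pics/s10c.png

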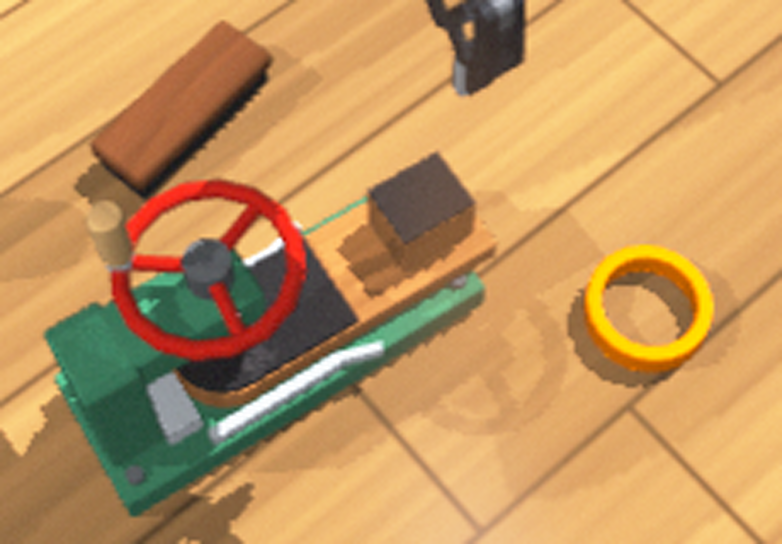

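step_arm([
  [0,-0.015,-0.002,0],
  [0,-0.045,-0.005,0],
  [0,-0.083,-0.01,0],
  [0,-0.122,-0.014,0],
  [0,-0.16,-0.019,0],
  [0,-0.2,-0.023,0],
  [0,-0.235,-0.027,0],
  [0,-0.261,-0.03,0],
])

```text
t: 11.27
tcp_pos: [0.576, -0.2433, 0.2876]
tool_rot: [0.046, 0.705, -0.042, 0.707]
force: [0.2, 0.4, -0.5]
finger_gap: 0.934
```

step_arm([
  [0,0,0,0],
  [0,0,0,0],
])

```text
t: 11.43
tcp_pos: [0.5735, -0.2453, 0.2846]
tool_rot: [0.048, 0.706, -0.042, 0.705]
force: [-0.4, 0.3, -0.1]
finger_gap: 0.941
```

```bash
python3 - <<'E'
from h import *
im=snap('wrist','w11.png')
W=cam('wrist'); s=telemetry.sense(); print(s['tcp_pos'])
print(proj(W,[.579,-.1817,.234]),proj(W,[.6174,-.1433,.182]))
print(optics.camera_params('wrist'))
E
python3 go.py .579 -.1817 .26 -.1206
```

```text
[ 0.57418113 -0.24363495  0.28507113]
[270.35119872 132.18932477] [321.86508617  59.53060392]
{'mtx': array([[344.27137833,   0.        , 275.54455914],
       [  0.        , 344.27137833, 212.44798786],
       [  0.        ,   0.        ,   1.        ]]), 'origin': array([ 0.58407749, -0.16753341,  0.42890091]), 'attitude': array([ 0.98653082, -0.06156942, -0.01047686,  0.1511833 ])}
t 11.48 pos [ 0.5742 -0.2436  0.2851] yaw -0.126 down [-0.001  0.009 -1.   ] | shift [ 0.0256  0.0618 -0.0029] turn -0.005 dist 0.067
```

View pics/w11.png

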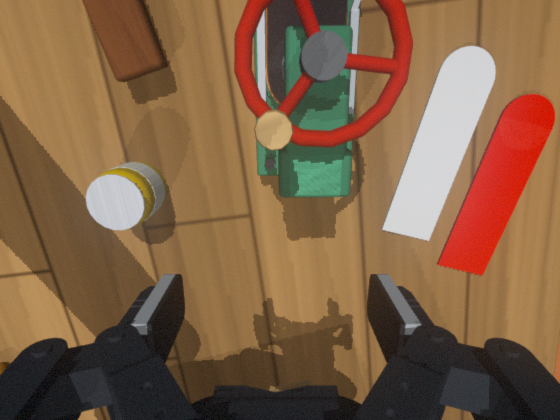

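```bash
python3 go.py .580 -.181 .193 -.1206
```

```text
t 11.48 pos [ 0.5742 -0.2436  0.2851] yaw -0.126 down [-0.001  0.009 -1.   ] | shift [ 0.0926  0.062  -0.0019] turn -0.005 dist 0.112
```

step_arm([
  [0,0.012,0,0],
  [0,0.035,-0.001,-0.003],
  [0.005,0.055,-0.002,-0.005],
  [0.02,0.062,-0.002,-0.005],
  [0.045,0.062,-0.002,-0.005],
  [0.07,0.062,-0.002,-0.005],
  [0.088,0.062,-0.002,-0.005],
  [0.0925,0.062,-0.002,-0.005],
])

```text
t: 12.15
tcp_pos: [0.5777, -0.1769, 0.1895]
tool_rot: [0.046, 0.709, -0.037, 0.703]
force: [-0.1, 0.4, 0.1]
finger_gap: 0.936
```

step_arm([
  [0,0,0,0],
  [0,0,0,0],
])

```text
t: 12.32
tcp_pos: [0.5775, -0.1748, 0.1893]
tool_rot: [0.046, 0.71, -0.036, 0.702]
force: [-0.3, 0.2, 0.3]
finger_gap: 0.939
```

```bash
python3 - <<'E'
from h import *
im=snap('wrist','w12.png')
print(telemetry.sense()['force'])
E
python3 go.py .580 -.181 .193 -.1206
```

```text
[-0.05577565 -0.81078664 -0.26231896]
t 12.37 pos [ 0.5781 -0.1757  0.1901] yaw -0.116 down [-0.008  0.013 -1.   ] | shift [-0.003  -0.005   0.0025] turn 0.005 dist 0.006
```

View pics/w12.png

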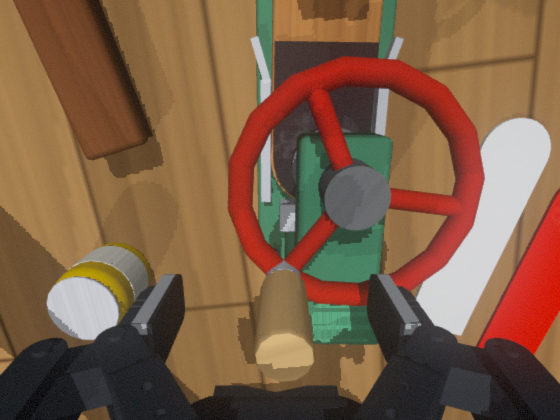

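Run:
```python
from h import *
W=cam('wrist')
print(pix(W,284,355,.234),pix(W,357,192,.182))
```

```text
[ 0.58064552 -0.18301278  0.234     ] [ 0.61920535 -0.14132678  0.182     ]
```

step_arm([
  [-0.002,-0.003,0.0015,0],
  [-0.003,-0.006,0.0025,0.005],
  [-0.003,-0.006,0.0025,0.005],
  [-0.003,-0.006,0.0025,0.005],
])

```text
t: 12.7
tcp_pos: [0.5805, -0.1827, 0.194]
tool_rot: [0.047, 0.708, -0.039, 0.704]
force: [0.5, -0.5, -1.1]
finger_gap: 0.939
```

step_arm([
  [0,0,0,0],
  [0,0,0,0],
  [0,0,0,0],
  [0,0,0,0],
  [0,0,0,0],
  [0,0,0,0],
  [0,0,0,0],
  [0,0,0,0],
], jaw=0.01, grip_force=50)

```text
t: 13.37
tcp_pos: [0.5801, -0.1826, 0.1941]
tool_rot: [0.047, 0.708, -0.039, 0.703]
force: [-1.6, -0.5, 2.7]
finger_gap: 0.246
```

```bash
python3 - <<'E'
from h import *
im=snap('wrist','w13.png')
s=telemetry.sense()
print(s['force'],s['ft_torque'],s['q'])
E
python3 go.py .580 -.181 .193 -.1206
```

```text
[-2.97187444  0.37608743  2.61242218] [-0.0344648   0.27435578  0.0073162 ] [-0.49254274  0.55169491  1.50617564  0.00897698  1.09520567 -0.37493838]
t 13.42 pos [ 0.5801 -0.1827  0.1941] yaw -0.122 down [-0.006  0.012 -1.   ] | shift [ 0.0011  0.0016 -0.0003] turn -0.001 dist 0.002
```

View pics/w13.png

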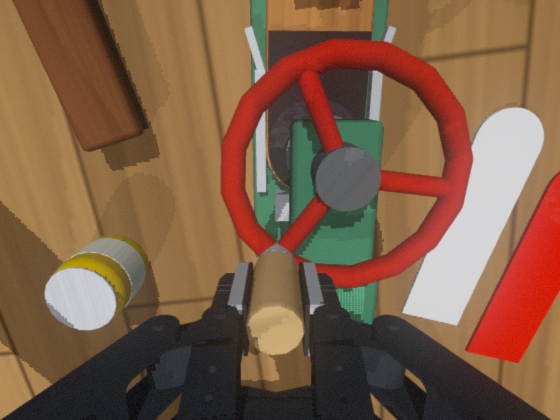

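```bash
cat > wind.py <<'E'
from h import *
import sys,json,os
from scipy.optimize import least_squares
# usage: wind.py step_mm n  ; uses log.json for circle
L=json.load(open('log.json')) if os.path.exists('log.json') else []
s=telemetry.sense(); p=s['tcp_pos']; M=R.from_quat(s['tool_rot']).as_matrix()
if not L or L[-1][:2]!=list(p[:2]): L.append([*p,*s['force'],s['t']]); json.dump(L,open('log.json','w'))
c0=np.array([.580,-.1827])+.055*np.array([.0377,.0400])/np.hypot(.0377,.04)
A=np.array(L)[:,:2]
# prior sigma 2mm on centre, 0.5mm on points
c=least_squares(lambda x:np.r_[(np.hypot(*(A-x).T)-.055)/.0007,(x-c0)/.002],c0).x
d=p[:2]-c; ph=np.arctan2(d[1],d[0]); tg=np.array([np.sin(ph),-np.cos(ph)]); rd=d/np.hypot(*d)
f=s['force'][:2]
ph0=np.arctan2(*(A[0]-c)[::-1]); 
print('t %.2f c %s r %.4f phi %.3f wound %.2f rad | Ft %.2f Fr %.2f Fz %.2f z %.4f'%(s['t'],c.round(4),np.hypot(*d),ph,(ph0-ph)%(2*np.pi),-f@tg,f@rd,s['force'][2],p[2]),'down',M[:,0].round(3))
st,n=float(sys.argv[1])/1e3,int(sys.argv[2])
rows=[]
for i in range(1,n+1):
    a=ph-st*i/.055; w=np.array([*(c+.055*np.array([np.cos(a),np.sin(a)])),.194])-p
    rows.append([*(M.T@w).round(4).tolist(),0])
print(json.dumps(rows))
E
python3 wind.py 4 8
```

```text
t 13.42 c [ 0.6178 -0.1426] r 0.0550 phi -2.326 wound 0.00 rad | Ft -2.42 Fr 1.76 Fz 2.61 z 0.1941 down [-0.006  0.012 -1.   ]
[[0.0002, 0.0025, -0.0031, 0], [0.0002, 0.0052, -0.0061, 0], [0.0003, 0.0081, -0.0088, 0], [0.0003, 0.0112, -0.0114, 0], [0.0004, 0.0145, -0.0136, 0], [0.0005, 0.0179, -0.0157, 0], [0.0005, 0.0215, -0.0175, 0], [0.0006, 0.0252, -0.019, 0]]
```

step_arm([
  [0.0002,0.0025,-0.003,0],
  [0.0002,0.005,-0.006,0],
  [0.0003,0.008,-0.009,0],
  [0.0003,0.011,-0.0115,0],
  [0.0004,0.0145,-0.0135,0],
  [0.0005,0.018,-0.0155,0],
  [0.0005,0.0215,-0.0175,0],
  [0.0006,0.025,-0.019,0],
])

```text
t: 14.08
tcp_pos: [0.5661, -0.1603, 0.1942]
tool_rot: [0.044, 0.707, -0.042, 0.705]
force: [0.6, -12.0, -2.9]
finger_gap: 0.244
```

```bash
python3 wind.py 4 8
```

```text
t 14.08 c [ 0.6181 -0.1428] r 0.0549 phi -2.818 wound 0.49 rad | Ft 11.56 Fr 3.23 Fz -2.89 z 0.1942 down [-0.002  0.003 -1.   ]
[[0.0002, 0.0036, -0.0017, 0], [0.0002, 0.0074, -0.003, 0], [0.0002, 0.0113, -0.004, 0], [0.0002, 0.0152, -0.0048, 0], [0.0002, 0.0192, -0.0053, 0], [0.0003, 0.0232, -0.0054, 0], [0.0003, 0.0272, -0.0053, 0], [0.0003, 0.0311, -0.0049, 0]]
```

step_arm([
  [0.0002,0.0036,-0.0017,0],
  [0.0002,0.0074,-0.003,0],
  [0.0002,0.0113,-0.004,0],
  [0.0002,0.0152,-0.0048,0],
  [0.0002,0.0192,-0.0053,0],
  [0.0003,0.0232,-0.0054,0],
  [0.0003,0.0272,-0.0053,0],
  [0.0003,0.031,-0.005,0],
])

```text
t: 14.75
tcp_pos: [0.5642, -0.1325, 0.1941]
tool_rot: [0.041, 0.707, -0.044, 0.705]
force: [-3.6, -10.2, 0.1]
finger_gap: 0.242
```

```bash
python3 wind.py 4 8
```

```text
t 14.75 c [ 0.6182 -0.1429] r 0.0550 phi 2.952 wound 1.00 rad | Ft 10.74 Fr 1.62 Fz 0.13 z 0.1941 down [-0.003 -0.004 -1.   ]
[[0.0001, 0.004, 0.0004, 0], [0.0001, 0.0079, 0.0011, 0], [0.0001, 0.0118, 0.0021, 0], [0.0001, 0.0156, 0.0033, 0], [0.0001, 0.0193, 0.0049, 0], [0.0, 0.0228, 0.0067, 0], [0.0, 0.0263, 0.0088, 0], [0.0, 0.0295, 0.0111, 0]]
```

step_arm([
  [0.0001,0.004,0.0004,0],
  [0.0001,0.008,0.001,0],
  [0.0001,0.0118,0.002,0],
  [0.0001,0.0156,0.0033,0],
  [0.0001,0.0193,0.005,0],
  [0,0.0228,0.0067,0],
  [0,0.0263,0.0088,0],
  [0,0.0295,0.011,0],
])

```text
t: 15.42
tcp_pos: [0.5766, -0.107, 0.1941]
tool_rot: [0.04, 0.708, -0.045, 0.703]
force: [-7.9, -7.7, 2.8]
finger_gap: 0.243
```

```bash
python3 wind.py 2.5 8
```

```text
t 15.42 c [ 0.6182 -0.143 ] r 0.0550 phi 2.429 wound 1.52 rad | Ft 11.05 Fr 0.94 Fz 2.81 z 0.1941 down [-0.008 -0.008 -1.   ]
[[0.0001, 0.0021, 0.0014, 0], [0.0001, 0.004, 0.0029, 0], [0.0, 0.0059, 0.0046, 0], [-0.0, 0.0078, 0.0063, 0], [-0.0, 0.0095, 0.0081, 0], [-0.0001, 0.0112, 0.0099, 0], [-0.0001, 0.0128, 0.0119, 0], [-0.0001, 0.0142, 0.0139, 0]]
```

step_arm([
  [0,0.002,0.0014,0],
  [0,0.004,0.003,0],
  [0,0.006,0.0046,0],
  [0,0.0078,0.0063,0],
  [0,0.0095,0.008,0],
  [0,0.0112,0.01,0],
  [0,0.0128,0.012,0],
  [0,0.0142,0.014,0],
])

```text
t: 16.08
tcp_pos: [0.5894, -0.0962, 0.1941]
tool_rot: [0.038, 0.711, -0.046, 0.701]
force: [-8.9, -6.4, 6.9]
finger_gap: 0.243
```

```bash
python3 wind.py 2.5 8
```

```text
t 16.08 c [ 0.6182 -0.143 ] r 0.0550 phi 2.124 wound 1.82 rad | Ft 10.91 Fr -0.81 Fz 6.86 z 0.1941 down [-0.014 -0.01  -1.   ]
[[0.0, 0.0016, 0.002, 0], [-0.0, 0.003, 0.004, 0], [-0.0, 0.0043, 0.0061, 0], [-0.0001, 0.0055, 0.0083, 0], [-0.0001, 0.0067, 0.0105, 0], [-0.0002, 0.0077, 0.0128, 0], [-0.0002, 0.0086, 0.0151, 0], [-0.0003, 0.0094, 0.0175, 0]]
```

step_arm([
  [-0.001,0.0016,0.002,0],
  [-0.001,0.003,0.004,0],
  [-0.001,0.0043,0.006,0],
  [-0.001,0.0055,0.0083,0],
  [-0.001,0.0067,0.0105,0],
  [-0.001,0.0077,0.0128,0],
  [-0.001,0.0086,0.015,0],
  [-0.001,0.0094,0.0175,0],
])

```text
t: 16.75
tcp_pos: [0.604, -0.0899, 0.1941]
tool_rot: [0.038, 0.714, -0.047, 0.698]
force: [-10.0, -5.1, 5.4]
finger_gap: 0.24
```

```bash
python3 wind.py 2.5 8
```

```text
t 16.75 c [ 0.6182 -0.143 ] r 0.0549 phi 1.832 wound 2.11 rad | Ft 11.01 Fr -2.30 Fz 5.43 z 0.1941 down [-0.023 -0.011 -1.   ]
[[0.0, 0.0009, 0.0023, 0], [-0.0, 0.0017, 0.0047, 0], [-0.0001, 0.0024, 0.0071, 0], [-0.0001, 0.0029, 0.0095, 0], [-0.0002, 0.0033, 0.012, 0], [-0.0003, 0.0037, 0.0145, 0], [-0.0003, 0.0039, 0.017, 0], [-0.0004, 0.004, 0.0195, 0]]
```

step_arm([
  [-0.001,0.0009,0.0023,0],
  [-0.001,0.0017,0.0047,0],
  [-0.001,0.0024,0.007,0],
  [-0.001,0.0029,0.0095,0],
  [-0.001,0.0033,0.012,0],
  [-0.001,0.0037,0.0145,0],
  [-0.001,0.0039,0.017,0],
  [-0.001,0.004,0.0195,0],
])

```text
t: 17.42
tcp_pos: [0.6198, -0.0881, 0.1941]
tool_rot: [0.038, 0.717, -0.047, 0.695]
force: [-11.3, -1.5, 5.1]
finger_gap: 0.243
```

```bash
python3 wind.py 2.5 8
```

```text
t 17.42 c [ 0.6182 -0.143 ] r 0.0549 phi 1.542 wound 2.40 rad | Ft 11.27 Fr -1.79 Fz 5.05 z 0.1941 down [-0.032 -0.01  -0.999]
[[0.0, 0.0002, 0.0025, 0], [-0.0001, 0.0003, 0.005, 0], [-0.0001, 0.0002, 0.0075, 0], [-0.0002, 0.0001, 0.01, 0], [-0.0003, -0.0002, 0.0125, 0], [-0.0003, -0.0006, 0.0149, 0], [-0.0004, -0.0011, 0.0174, 0], [-0.0005, -0.0018, 0.0198, 0]]
```

step_arm([
  [-0.001,0.0002,0.0025,0],
  [-0.001,0.0003,0.005,0],
  [-0.001,0.0002,0.0075,0],
  [-0.001,0.0001,0.01,0],
  [-0.001,-0.0002,0.0125,0],
  [-0.001,-0.0006,0.015,0],
  [-0.001,-0.0011,0.0174,0],
  [-0.001,-0.0018,0.0198,0],
])

```text
t: 18.08
tcp_pos: [0.6354, -0.0909, 0.1941]
tool_rot: [0.039, 0.72, -0.046, 0.691]
force: [-10.7, 1.9, 5.0]
finger_gap: 0.242
```

```bash
python3 wind.py 2.5 8
```

```text
t 18.08 c [ 0.6182 -0.1431] r 0.0549 phi 1.252 wound 2.69 rad | Ft 10.76 Fr -1.53 Fz 5.01 z 0.1941 down [-0.041 -0.007 -0.999]
[[0.0, -0.0005, 0.0025, 0], [-0.0, -0.0011, 0.0049, 0], [-0.0001, -0.0019, 0.0072, 0], [-0.0002, -0.0028, 0.0096, 0], [-0.0003, -0.0037, 0.0119, 0], [-0.0004, -0.0048, 0.0141, 0], [-0.0004, -0.006, 0.0163, 0], [-0.0005, -0.0073, 0.0185, 0]]
```

step_arm([
  [-0.001,-0.0005,0.0025,0],
  [-0.001,-0.0011,0.005,0],
  [-0.001,-0.0019,0.0072,0],
  [-0.001,-0.0028,0.0096,0],
  [-0.001,-0.0037,0.012,0],
  [-0.001,-0.0048,0.014,0],
  [-0.001,-0.006,0.0163,0],
  [-0.001,-0.0073,0.0185,0],
])

```text
t: 18.75
tcp_pos: [0.6495, -0.098, 0.1941]
tool_rot: [0.041, 0.723, -0.044, 0.689]
force: [-10.7, 3.9, 6.3]
finger_gap: 0.241
```

```bash
python3 wind.py 2.5 8
```

```text
t 18.75 c [ 0.6182 -0.1431] r 0.0549 phi 0.964 wound 2.98 rad | Ft 11.05 Fr -2.88 Fz 6.32 z 0.1941 down [-0.048 -0.002 -0.999]
[[0.0, -0.0011, 0.0022, 0], [-0.0001, -0.0024, 0.0044, 0], [-0.0002, -0.0038, 0.0064, 0], [-0.0002, -0.0053, 0.0084, 0], [-0.0003, -0.0069, 0.0103, 0], [-0.0004, -0.0086, 0.0122, 0], [-0.0005, -0.0104, 0.014, 0], [-0.0005, -0.0122, 0.0157, 0]]
```

step_arm([
  [-0.001,-0.0011,0.0022,0],
  [-0.001,-0.0024,0.0044,0],
  [-0.001,-0.0038,0.0064,0],
  [-0.001,-0.0053,0.0084,0],
  [-0.001,-0.007,0.0103,0],
  [-0.001,-0.0086,0.0122,0],
  [-0.001,-0.0104,0.014,0],
  [-0.001,-0.0122,0.0157,0],
])

```text
t: 19.42
tcp_pos: [0.6609, -0.1086, 0.1941]
tool_rot: [0.043, 0.725, -0.042, 0.686]
force: [-9.5, 6.0, 4.7]
finger_gap: 0.241
```

```bash
python3 wind.py 2.5 8
```

```text
t 19.42 c [ 0.6182 -0.1431] r 0.0549 phi 0.679 wound 3.27 rad | Ft 10.61 Fr -3.62 Fz 4.72 z 0.1941 down [-0.054  0.004 -0.999]
[[0.0, -0.0017, 0.0018, 0], [-0.0, -0.0036, 0.0035, 0], [-0.0001, -0.0055, 0.0051, 0], [-0.0002, -0.0075, 0.0066, 0], [-0.0003, -0.0096, 0.008, 0], [-0.0003, -0.0117, 0.0093, 0], [-0.0004, -0.0139, 0.0105, 0], [-0.0004, -0.0161, 0.0116, 0]]
```

step_arm([
  [-0.001,-0.0017,0.0018,0],
  [-0.001,-0.0036,0.0035,0],
  [-0.001,-0.0055,0.005,0],
  [-0.001,-0.0075,0.0066,0],
  [-0.001,-0.0096,0.008,0],
  [-0.001,-0.0117,0.0093,0],
  [-0.001,-0.0139,0.0105,0],
  [-0.001,-0.016,0.0116,0],
])

```text
t: 20.08
tcp_pos: [0.6687, -0.1215, 0.1941]
tool_rot: [0.045, 0.726, -0.039, 0.685]
force: [-7.7, 8.4, 2.9]
finger_gap: 0.245
```

```bash
python3 wind.py 2.5 8
```

```text
t 20.08 c [ 0.6182 -0.1431] r 0.0549 phi 0.403 wound 3.54 rad | Ft 10.72 Fr -3.76 Fz 2.88 z 0.1941 down [-0.057  0.012 -0.998]
[[0.0001, -0.0022, 0.0013, 0], [-0.0, -0.0044, 0.0023, 0], [-0.0001, -0.0067, 0.0033, 0], [-0.0001, -0.009, 0.0042, 0], [-0.0002, -0.0114, 0.005, 0], [-0.0003, -0.0138, 0.0057, 0], [-0.0003, -0.0163, 0.0062, 0], [-0.0003, -0.0187, 0.0067, 0]]
```

step_arm([
  [-0.0005,-0.0022,0.0013,0],
  [-0.0005,-0.0044,0.0023,0],
  [-0.0005,-0.0067,0.0033,0],
  [-0.0005,-0.009,0.0042,0],
  [-0.0005,-0.0114,0.005,0],
  [-0.0005,-0.0138,0.0057,0],
  [-0.0005,-0.0163,0.0062,0],
  [-0.0005,-0.0187,0.0067,0],
])

```text
t: 20.75
tcp_pos: [0.6726, -0.1359, 0.1941]
tool_rot: [0.048, 0.726, -0.036, 0.685]
force: [-4.6, 10.8, 3.7]
finger_gap: 0.246
```

```bash
python3 wind.py 2.5 8
```

```text
t 20.75 c [ 0.6181 -0.1431] r 0.0549 phi 0.131 wound 3.82 rad | Ft 11.33 Fr -3.11 Fz 3.73 z 0.1941 down [-0.058  0.02  -0.998]
[[0.0001, -0.0024, 0.0007, 0], [0.0, -0.0049, 0.0011, 0], [-0.0, -0.0073, 0.0015, 0], [-0.0001, -0.0098, 0.0017, 0], [-0.0001, -0.0123, 0.0018, 0], [-0.0002, -0.0148, 0.0018, 0], [-0.0002, -0.0173, 0.0017, 0], [-0.0002, -0.0198, 0.0015, 0]]
```

step_arm([
  [-0.0005,-0.0024,0.0007,0],
  [-0.0005,-0.0049,0.0011,0],
  [-0.0005,-0.0073,0.0015,0],
  [-0.0005,-0.0098,0.0017,0],
  [-0.0005,-0.0123,0.0018,0],
  [-0.0005,-0.0148,0.0018,0],
  [-0.0005,-0.0173,0.0017,0],
  [-0.0005,-0.0198,0.0015,0],
])

```text
t: 21.42
tcp_pos: [0.6725, -0.1503, 0.1942]
tool_rot: [0.051, 0.726, -0.033, 0.685]
force: [-2.3, 11.3, 0.9]
finger_gap: 0.245
```

```bash
python3 wind.py 2 8
```

```text
t 21.42 c [ 0.6181 -0.1431] r 0.0549 phi -0.132 wound 4.08 rad | Ft 10.95 Fr -3.77 Fz 0.87 z 0.1942 down [-0.055  0.029 -0.998]
[[0.0001, -0.002, 0.0, 0], [0.0001, -0.004, -0.0001, 0], [0.0, -0.006, -0.0003, 0], [0.0, -0.008, -0.0006, 0], [-0.0, -0.0099, -0.0009, 0], [-0.0, -0.0119, -0.0014, 0], [-0.0, -0.0138, -0.0019, 0], [-0.0001, -0.0157, -0.0024, 0]]
```

step_arm([
  [0,-0.0025,0,0],
  [0,-0.005,-0.0002,0],
  [0,-0.0075,-0.0005,0],
  [0,-0.01,-0.001,0],
  [0,-0.0124,-0.0015,0],
  [0,-0.0148,-0.0022,0],
  [0,-0.017,-0.003,0],
  [0,-0.0193,-0.0038,0],
])

```text
t: 22.08
tcp_pos: [0.6689, -0.1639, 0.1942]
tool_rot: [0.054, 0.724, -0.03, 0.688]
force: [0.4, 11.0, 1.1]
finger_gap: 0.244
```

```bash
python3 wind.py 2.5 8
```

```text
t 22.08 c [ 0.6181 -0.1431] r 0.0549 phi -0.388 wound 4.34 rad | Ft 10.30 Fr -3.76 Fz 1.13 z 0.1942 down [-0.049  0.037 -0.998]
[[0.0001, -0.0024, -0.0006, 0], [0.0001, -0.0048, -0.0014, 0], [0.0001, -0.0071, -0.0024, 0], [0.0001, -0.0094, -0.0034, 0], [0.0001, -0.0116, -0.0046, 0], [0.0001, -0.0138, -0.0058, 0], [0.0001, -0.0159, -0.0071, 0], [0.0001, -0.0179, -0.0086, 0]]
```

step_arm([
  [0,-0.0024,-0.0006,0],
  [0,-0.0048,-0.0014,0],
  [0,-0.0071,-0.0024,0],
  [0,-0.0094,-0.0034,0],
  [0,-0.0116,-0.0046,0],
  [0,-0.0138,-0.0058,0],
  [0,-0.016,-0.0071,0],
  [0,-0.018,-0.0086,0],
])

```text
t: 22.75
tcp_pos: [0.6616, -0.1764, 0.1942]
tool_rot: [0.056, 0.721, -0.027, 0.691]
force: [3.9, 10.9, -1.2]
finger_gap: 0.246
```

```bash
python3 wind.py 2.5 8
```

```text
t 22.75 c [ 0.6181 -0.1431] r 0.0548 phi -0.654 wound 4.60 rad | Ft 11.04 Fr -3.51 Fz -1.20 z 0.1942 down [-0.04   0.043 -0.998]
[[0.0002, -0.0022, -0.0012, 0], [0.0002, -0.0043, -0.0026, 0], [0.0002, -0.0063, -0.0041, 0], [0.0002, -0.0082, -0.0057, 0], [0.0002, -0.01, -0.0074, 0], [0.0002, -0.0118, -0.0092, 0], [0.0002, -0.0135, -0.011, 0], [0.0002, -0.0151, -0.0129, 0]]
```

step_arm([
  [0.0002,-0.0022,-0.0012,0],
  [0.0002,-0.0043,-0.0026,0],
  [0.0002,-0.0063,-0.004,0],
  [0.0002,-0.0082,-0.0057,0],
  [0.0002,-0.01,-0.0074,0],
  [0.0002,-0.0118,-0.0092,0],
  [0.0002,-0.0135,-0.011,0],
  [0.0002,-0.015,-0.013,0],
])

```text
t: 23.42
tcp_pos: [0.651, -0.1868, 0.1942]
tool_rot: [0.057, 0.717, -0.025, 0.694]
force: [6.9, 8.2, -1.7]
finger_gap: 0.245
```

```bash
python3 wind.py 2 8
```

```text
t 23.42 c [ 0.6181 -0.143 ] r 0.0548 phi -0.925 wound 4.87 rad | Ft 10.47 Fr -2.42 Fz -1.68 z 0.1942 down [-0.03   0.047 -0.998]
[[0.0002, -0.0015, -0.0013, 0], [0.0002, -0.0028, -0.0028, 0], [0.0002, -0.0041, -0.0044, 0], [0.0002, -0.0053, -0.006, 0], [0.0002, -0.0064, -0.0077, 0], [0.0002, -0.0075, -0.0093, 0], [0.0002, -0.0085, -0.0111, 0], [0.0002, -0.0094, -0.0128, 0]]
```

step_arm([
  [0.0002,-0.0018,-0.0016,0],
  [0.0002,-0.0035,-0.0035,0],
  [0.0002,-0.005,-0.0054,0],
  [0.0002,-0.0064,-0.0075,0],
  [0.0002,-0.0077,-0.0096,0],
  [0.0002,-0.0089,-0.0117,0],
  [0.0002,-0.01,-0.014,0],
  [0.0002,-0.011,-0.0163,0],
])

```text
t: 24.08
tcp_pos: [0.6379, -0.1938, 0.1941]
tool_rot: [0.059, 0.713, -0.024, 0.698]
force: [8.2, 7.5, -3.1]
finger_gap: 0.243
```

```bash
python3 wind.py 2.2 8
```

```text
t 24.08 c [ 0.6181 -0.143 ] r 0.0546 phi -1.198 wound 5.15 rad | Ft 10.36 Fr -3.99 Fz -3.08 z 0.1941 down [-0.019  0.05  -0.999]
[[0.0001, -0.0014, -0.0018, 0], [0.0001, -0.0023, -0.0038, 0], [0.0001, -0.0031, -0.0058, 0], [0.0002, -0.0039, -0.0079, 0], [0.0002, -0.0045, -0.01, 0], [0.0002, -0.0051, -0.0121, 0], [0.0002, -0.0056, -0.0142, 0], [0.0003, -0.006, -0.0164, 0]]
```

step_arm([
  [0,-0.0014,-0.0018,0],
  [0,-0.0023,-0.0038,0],
  [0,-0.0031,-0.0058,0],
  [0,-0.0039,-0.008,0],
  [0,-0.0045,-0.01,0],
  [0,-0.005,-0.012,0],
  [0,-0.0056,-0.0142,0],
  [0,-0.006,-0.0164,0],
])

```text
t: 24.75
tcp_pos: [0.6259, -0.197, 0.1942]
tool_rot: [0.059, 0.709, -0.024, 0.702]
force: [13.1, 5.6, -6.3]
finger_gap: 0.247
```

```bash
python3 wind.py 2.2 8
```

```text
t 24.75 c [ 0.618  -0.1429] r 0.0546 phi -1.426 wound 5.38 rad | Ft 13.74 Fr -3.68 Fz -6.25 z 0.1942 down [-0.007  0.05  -0.999]
[[0.0001, -0.0009, -0.002, 0], [0.0001, -0.0014, -0.0042, 0], [0.0002, -0.0017, -0.0064, 0], [0.0002, -0.002, -0.0085, 0], [0.0002, -0.0022, -0.0107, 0], [0.0002, -0.0023, -0.0129, 0], [0.0002, -0.0023, -0.0151, 0], [0.0003, -0.0022, -0.0173, 0]]
```

```bash
python3 wind.py 1.2 8
```

```text
t 24.75 c [ 0.618  -0.1429] r 0.0546 phi -1.426 wound 5.38 rad | Ft 13.74 Fr -3.68 Fz -6.25 z 0.1942 down [-0.007  0.05  -0.999]
[[0.0001, -0.0007, -0.0011, 0], [0.0001, -0.001, -0.0022, 0], [0.0001, -0.0012, -0.0034, 0], [0.0002, -0.0014, -0.0046, 0], [0.0002, -0.0016, -0.0058, 0], [0.0002, -0.0018, -0.007, 0], [0.0002, -0.0019, -0.0081, 0], [0.0002, -0.0021, -0.0093, 0]]
```

step_arm([
  [0,-0.0007,-0.001,0],
  [0,-0.001,-0.0022,0],
  [0,-0.0012,-0.0034,0],
  [0,-0.0014,-0.0046,0],
  [0,-0.0016,-0.0058,0],
  [0,-0.0018,-0.007,0],
  [0,-0.0019,-0.008,0],
  [0,-0.002,-0.0093,0],
])

```text
t: 25.42
tcp_pos: [0.6217, -0.1974, 0.1941]
tool_rot: [0.06, 0.705, -0.024, 0.706]
force: [14.1, 4.6, -6.8]
finger_gap: 0.241
```

```bash
python3 wind.py 1 8
```

```text
t 25.42 c [ 0.618  -0.1429] r 0.0546 phi -1.504 wound 5.45 rad | Ft 14.34 Fr -3.64 Fz -6.85 z 0.1941 down [ 0.005  0.05  -0.999]
[[0.0001, -0.0005, -0.0009, 0], [0.0001, -0.0007, -0.0019, 0], [0.0001, -0.0008, -0.0029, 0], [0.0001, -0.0009, -0.0039, 0], [0.0001, -0.0011, -0.0049, 0], [0.0001, -0.0011, -0.0059, 0], [0.0001, -0.0012, -0.0069, 0], [0.0001, -0.0013, -0.0079, 0]]
```

step_arm([
  [0,-0.0005,-0.0012,0],
  [0,-0.0007,-0.0024,0],
  [0,-0.0008,-0.0036,0],
  [0,-0.001,-0.0048,0],
  [0,-0.001,-0.006,0],
  [0,-0.001,-0.0072,0],
  [0,-0.001,-0.0084,0],
  [0,-0.001,-0.0096,0],
])

```text
t: 26.08
tcp_pos: [0.6173, -0.1975, 0.1942]
tool_rot: [0.06, 0.7, -0.025, 0.711]
force: [15.5, 3.2, -6.3]
finger_gap: 0.244
```

```bash
python3 wind.py 1 8
```

```text
t 26.08 c [ 0.6181 -0.1429] r 0.0547 phi -1.584 wound 5.53 rad | Ft 15.41 Fr -3.36 Fz -6.30 z 0.1942 down [ 0.017  0.049 -0.999]
[[0.0001, -0.0004, -0.001, 0], [0.0001, -0.0005, -0.002, 0], [0.0001, -0.0006, -0.003, 0], [0.0001, -0.0006, -0.004, 0], [0.0001, -0.0007, -0.005, 0], [0.0001, -0.0007, -0.006, 0], [0.0, -0.0007, -0.007, 0], [0.0, -0.0006, -0.008, 0]]
```

step_arm([
  [0,-0.0004,-0.0012,0],
  [0,-0.0005,-0.0024,0],
  [0,-0.0006,-0.0036,0],
  [0,-0.0006,-0.0048,0],
  [0,-0.0006,-0.006,0],
  [0,-0.0006,-0.0068,0],
  [0,-0.0006,-0.0076,0],
])

```text
t: 26.67
tcp_pos: [0.615, -0.1975, 0.1941]
tool_rot: [0.06, 0.696, -0.025, 0.715]
force: [15.5, 3.4, -6.6]
finger_gap: 0.244
```

```bash
python3 wind.py 1 1
```

```text
t 26.67 c [ 0.6181 -0.1428] r 0.0547 phi -1.627 wound 5.58 rad | Ft 15.29 Fr -4.30 Fz -6.62 z 0.1941 down [ 0.029  0.048 -0.998]
[[0.0001, -0.0003, -0.001, 0]]
```

step_arm([
  [0,0,0,0],
  [0,0,0.0005,0],
  [0,0,0.0005,0],
  [0,0,0.0005,0],
])

```text
t: 27.0
tcp_pos: [0.6152, -0.1974, 0.1941]
tool_rot: [0.06, 0.696, -0.025, 0.715]
force: [4.2, 2.7, 0.7]
finger_gap: 0.245
```

step_arm([
  [0,0,0,0],
  [0,0,0,0],
  [0,0,0,0],
  [0,0,0,0],
  [0,0,0,0],
  [0,0,0,0],
], jaw=0.08)

```text
t: 27.5
tcp_pos: [0.615, -0.1977, 0.194]
tool_rot: [0.06, 0.696, -0.025, 0.715]
force: [-0.3, -0.8, -0.1]
finger_gap: 0.939
```

Run:
```python
from h import *
im=snap('wrist','w20.png'); s=telemetry.sense(); print(s['force'],s['tcp_pos'],s['finger_gap'])
```

```text
[0.31356084 0.75771382 0.13641726] [ 0.6150804  -0.1975913   0.19405434] 0.9368320652630343
```

View pics/w20.png

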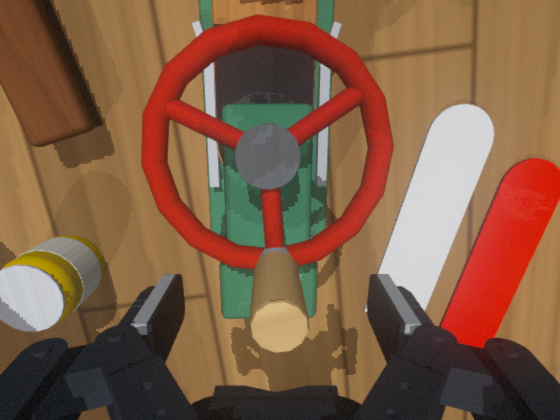

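step_arm([
  [-0.01,0,0,0],
  [-0.03,0,0,0],
  [-0.055,0,0,0],
  [-0.08,0,0,0],
  [-0.105,0,0,0],
  [-0.12,0,0,0],
  [-0.12,0,0,0],
])

```text
t: 28.13
tcp_pos: [0.6136, -0.2046, 0.3194]
tool_rot: [0.059, 0.693, -0.027, 0.718]
force: [1.3, -0.2, 1.1]
finger_gap: 0.937
```

step_arm([
  [0,-0.03,0,0],
  [0,-0.06,0,0],
  [0,-0.1,0,0],
  [0,-0.13,0,0],
  [0,-0.15,0,0],
  [0,-0.15,0,0],
  [0,-0.15,0,0],
])

```text
t: 28.72
tcp_pos: [0.595, -0.3537, 0.3111]
tool_rot: [0.06, 0.694, -0.027, 0.717]
force: [-0.1, 0.6, -0.9]
finger_gap: 0.936
```

Run:
```python
from h import *
im=snap('scene','s21.png')
cv2.imwrite('pics/s21c.png',cv2.resize(im[190:350,150:400,::-1],None,fx=3.1,fy=3.1,interpolation=cv2.INTER_CUBIC))
im=snap('top','t21.png')
cv2.imwrite('pics/t21c.png',cv2.resize(im[100:320,230:470,::-1],None,fx=2.7,fy=2.7,interpolation=cv2.INTER_CUBIC))
s=telemetry.sense(); print(s['force'],s['tcp_pos'],s['t'])
```

```text
[ 0.05475047  0.14978447 -0.21023168] [ 0.59562431 -0.35190429  0.31186426] 28.8167
```

View pics/s21c.png

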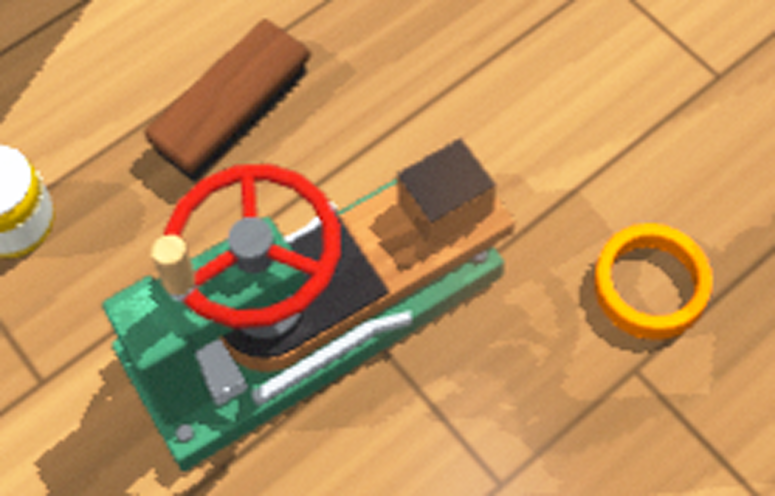

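View pics/t21c.png

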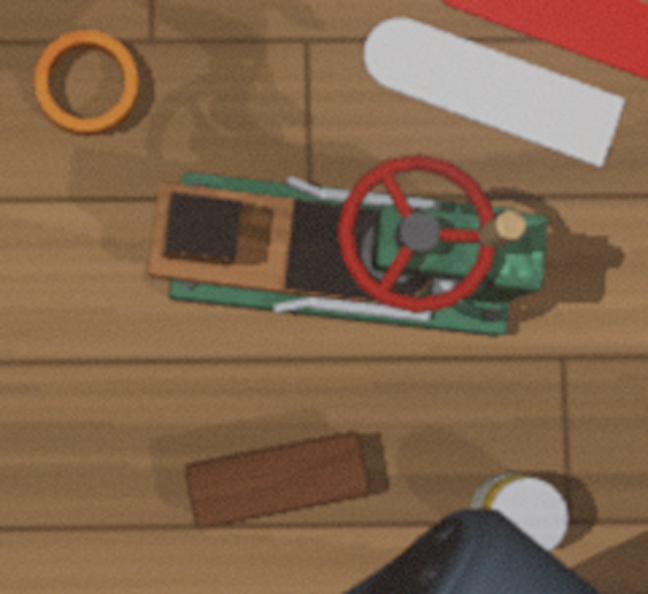

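Run:
```python
from h import *
T=cam('top'); x=np.array([.6174,-.14335]); a=-.1206
f=lambda u,v,z:pix(T,230+u/2.7-.4,100+v/2.7-.4,z)[:2]-x
C=np.array([[np.cos(a),np.sin(a)],[-np.sin(a),np.cos(a)]])
print('heel',C@f(203,228,.099),'board back',C@f(163,185,.052),C@f(150,275,.052),'rubber',C@f(294,200,.057),C@f(286,290,.057))
```

```text
heel [-0.00283493  0.16026879] board back [0.03690469 0.19597495] [-0.04019762  0.19846841] rubber [0.03574271 0.08528446] [-0.04060754  0.08438344]
```

```bash
python3 -c "
from station import manip
print(manip.sign_off())"
```

```text
the job is handed in; nothing more can be done
None
```

The sole is clamped in the press, the arm is clear, and I handed the job in at about 28.8 s of the 72 s; no verdict was reported.

- **Sole placement:** I gripped the sole by its heel block and slid it in, toe first, until it touched the stop with about 7 N. I then lowered it flat onto the bed and let go. At that point the toe worked out at y ≈ -0.040 m and x ≈ 0 in the press frame.
- **Winding:** I wound the wheel clockwise about 5.6 rad by its handle. It took about 11 N while free, and the press bit between 5.15 and 5.4 rad. My last readings were 15.4 N and 15.3 N. Counting travel from the bite suggests up to about 16.5 N, so the two estimates differ slightly, but both are inside the 13.5 to 20 N band.
- **Final check:** After I let go and backed away, the pictures showed the foot on the sole. The heel block was at y ≈ 0.160 m, with the sole about 2 to 3 mm off the middle line. The toe is hidden under the wheel, so its final position is inferred from the heel and the rubber edge.
- **Bystanders:** The brush and the tape roll look unmoved. The tin is partly behind the arm in the last picture, but the arm did not go near it at tin height.

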